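# Load the massage roller into the UV disinfecting unit

### The arm

A 7-joint arm with a two-finger parallel gripper is mounted at the origin on the work surface. World frame = base frame: x ahead of the robot, y to its left, z up, the work surface at z = 0. Lengths are in m, angles in rad, forces in N, time in s.
With the tool pointing down it reaches from about 0.35 to 0.9 m from the base axis. Payload 8.1 kg.
Tool frame: the origin (TCP) lies at the very end of the fingers, on their centre line; the grasp point (between the pads) lies robot.tcp_to_grasp behind it (robot.tcp_to_grasp is the distance from the TCP to the grasp point, in m); z points along the fingers, y is the line along which they close (so a half turn about z gives the same grasp; the last joint's range is limited). The gripper opens to 92 mm and grips with 3 to 60 N. Pads are 19 mm wide; open, the fingers measure 130 mm over their backs; the gripper's body (75 mm by 190 mm) begins 47 mm behind the grasp point.
Start: joints at [-1.437, 0.434, 0.025, 1.573, -0.012, 1.134, -0.075], TCP at [0.147, 0.608, 0.227] pointing down, gripper open.
Joint ranges: [-2.62, 2.62], [-0.44, 2.09], [-1.27, 1.32], [0.08, 2.57], [-1.32, 4.46], [0.12, 2], [-2.74, 2.74]. Speed limits (rad/s): [2.22, 2.22, 3.01, 3.01, 3.14, 3.14, 3.14].

### API

Orientations are given as a 3x3 rotation matrix whose columns are the frame's x, y, z axes.
In Python, from plant import readout, viewer, job, robot gives the robot as it stands.
- The arm moves only by the shell command python3 -m crank 'ROWS' [FORCE]. ROWS is JSON, a list of rows, each a list of 7 numbers: the turn, a rotation vector about the world's x, y, z in rad, then the shift along the world's x, y, z in mm, then the finger opening in mm, from 0 to 91.8. A call has 1 to 10 rows; each row is the pose to reach, as a shift and turn from the pose commanded when the call began; what a row does not reach only later rows make up. A row lasts 1/8 s, in which the tool goes at most 62.5 mm and 10.7 degrees, less where a joint would pass 70% of its speed; a pose out of reach is approached as far as the arm can. A call with a gripper value outside its range is refused whole. The fingers move at their own pace and stop on an object; FORCE is the grip in N (left out, the last holds). Time passes only in rows, so rows that repeat a pose let the fingers close. It gives the time, the measured TCP pose, the force, the opening and the grip force at its end, in the units of the state.
- readout.get_obs(): the state, without advancing time (a new reading comes with each control period).
- viewer.get_image(name): name is "scene" or "top"; returns (picture, depth): 480x640x3 uint8, red, green, blue; 480x640 float32, m along the optical axis (not along the pixel's ray), 0 where there is no reading.
- viewer.camera_model(name): a dict with "vertical_fov" (degrees; the focal length in pixels is half the picture's height over the tangent of half this angle, whatever the lens; pixels are square), "cx", "cy" (the principal point, pixels), "k1" (the pictures are not rectified: a ray, as slopes to the right and down, at radius r is drawn at 1 + k1 r^2 times it, then the intrinsics apply), "R" (3x3) and "t" (3): a world point X has camera coordinates R X + t. Camera axes: x right, y down, z forward; pixel columns grow to the right and rows downward; lengths in m; the calibration is good to about 2 mm. A picture is of the moment at which its call begins. camera_model takes no time and is no camera call.
- job.sign_off(): hands the job in; it is judged then, once.
The state is a dict: "time": time; "q": joint angles; "qd": joint speeds; "joint_efforts": joint torques, N m; "tool_pos": TCP position; "ee_rot": TCP orientation; "wrist_force": force on the tool from outside, world axes, zero at the start; "ft_torque": the same for the moment, N m; "width": finger opening in m; "grip_force": force on a finger pad.
Only numpy, scipy, OpenCV 4.12 (cv2) and the standard library are available. Lean on these libraries where they do the work, as an engineer would, in place of code of your own. Each camera call takes 0.05 s, during which the arm holds its last target. There are 200 camera calls.

### The job

Take the blue massage roller from its drying rest and lower it gently into the disinfecting unit, so that both ends of its axle sit fully down in the two open slots; do not let it drop, and let go of it only once it is down, with the hood still up. Then lower the amber hood gently until it is fully shut over the roller. Leave the orange roller, the spray bottle and the steel bowl where they are.

Things in the scene. Friction and masses are not known exactly. Their poses are not given: they have to be found in the camera images.
- blue_roller: Loose blue massage roller, black bands, 0.25 to 0.5 kg: hard cylinder 44 mm in diameter, 100 mm long, rigid with a steel axle 10 mm in diameter, 170 mm long in all (stands out 35 mm at each end). Origin: centre of the roller, on its axis; its y axis runs along the axle. It starts lying level in rest_blue, origin 55 mm above the table.
- axle_end_a (a point): Centre of the +y end of the blue roller's axle, 85 mm from its origin.
- axle_end_b (a point): Centre of the -y end of the blue roller's axle, 85 mm from its origin.
- rest_blue: Fixed grey drying rest under the blue roller; origin: centre of its underside, on the table. Base 75 x 160 x 12 mm (x, y, z); two cheeks 10 mm thick, 36 mm wide, at y = +-64 mm, with open-topped slots 16 mm wide that hold the axle along y, its centre line at z = 55 mm; flared mouths end at z = 64 mm. The roller between them can be gripped across its diameter; it clears the base by 21 mm.
- unit: Fixed white UV disinfecting unit with two slotted aluminium cheeks; origin at table level under the middle of the cradle. Platform x = -75 to 105 mm, y = -115 to 115 mm, top at z = 20 mm. Rear wall x = 93 to 103 mm, up to z = 125 mm. Its open side, -x, faces roughly to the robot's left (world +y), towards the rests; yaw varies by about 0.3 rad either way.
- cradle (a point): At (0, 0, 85 mm) on the unit, axes as the unit's: where the roller's origin belongs when the axle is bottomed in both slots, axle along y, either way round.
- slot_left (a point): Middle of the bottom of the slot in the +y cheek, at (0, 63, 80 mm) on the unit. Both cheeks: 12 mm thick, 50 mm wide in x; vertical open-topped slot 14 mm wide, straight from its bottom for 14 mm, then flared guides for 13 mm more up to a mouth 38 mm wide. Clear width between the cheeks 114 mm.
- slot_right (a point): The same in the -y cheek, at (0, -63, 80 mm) on the unit.
- hood (a joint): Angle of the see-through amber hood, rad: 0 = fully shut (on its stop), grows as it opens upward, to 1.65. Starts open at 1.35 to 1.5. A stiff friction hinge (0.32 N m) keeps it at any angle; 1 to 4 N at the front edge moves it down. Mass 0.25 kg, walls 5 mm. Shut: a level top plate from the hinge 165 mm towards the unit's -x, 225 mm wide, with front and side walls hanging 60 mm down.
- hood_hinge (a point): On the hood's hinge axis (along the unit's y), at (98, 0, 127 mm) on the unit; the plate's inner face passes through it. While the hood is open its plate stands up behind the cradle, outer face to +x, and its front wall juts 60 mm over the cradle at about 290 mm above the table: a gripper must come in from the -x side, tilted about 40 degrees.
- hood_tab (a point): Middle of the blue tab (70 mm wide, 18 mm long, 5 mm thick) at the hood's free edge, on the outer face (upper when shut): 172 mm from the hinge axis along the plate, 5 mm out. The outer face is flat and bare and can be pushed anywhere; from behind while it stands up, from above when low.
- orange_roller: Bystander: loose orange roller of the same size as the blue one, in its own grey rest. Origin at its centre, y along the axle.
- rest_orange: Fixed grey rest that carries the orange roller, same as rest_blue.
- spray_bottle: Bystander: loose white bottle with a blue cap, 64 mm in diameter, 170 mm tall, standing; origin at the centre of its underside.
- steel_bowl: Bystander: loose steel bowl 110 mm in diameter, 45 mm tall, standing; origin at the centre of its underside.
Not all that is in view belongs to the job. What is meant by the blue_roller is not yellow, and is the smaller of those in its own colour.

How it is judged:
By the outcome, as a careful person would: the job done as asked, in the order asked, and still so for the second after the job is handed in, with the robot touching nothing.
It also fails if it takes over 64 s, if anything falls off the work surface, if the arm or the gripper's body presses on something with over 40 N, if the wrist force passes 120 N, or if a joint passes its speed limit or range.

## Working session

There is one attempt and no reset: what is moved stays moved. The work goes in short steps, Python scripts to look and compute and a shell command to move; the robot and the scene stay as the last step left them, time stands still between calls to the robot, and variables do not carry over. Pictures are saved under pics/ and viewed, at most 10 in all, crops included, and the job is handed in when it is done.

```bash
mkdir -p pics; ls; cat > h.py <<'E'
import numpy as np, cv2, pickle
from plant import readout, viewer, job, robot
def grab(n,tag):
    im,d=viewer.get_image(n); cv2.imwrite(f'pics/{tag}.png',im[:,:,::-1]); np.savez(f'pics/{tag}.npz',d=d,im=im); return im,d
def pts(n,d):
    m=viewer.camera_model(n); f=240/np.tan(np.radians(m['vertical_fov'])/2)
    v,u=np.mgrid[:480,:640]; K=np.array([[f,0,m['cx']],[0,f,m['cy']],[0,0,1.]])
    uv=np.stack([u,v],-1).reshape(-1,1,2).astype(float)
    s=cv2.undistortPoints(uv,K,np.array([m['k1'],0,0,0,0.])).reshape(480,640,2)
    P=np.concatenate([s*d[...,None],d[...,None]],-1)
    return (P-np.array(m['t']))@np.array(m['R'])
def show(o=None):
    o=o or readout.get_obs()
    for k in('time','q','tool_pos','ee_rot','wrist_force','width','grip_force'): print(k,np.round(o[k],4).tolist())
E
python3 - <<'E'
from h import *
for n in('scene','top'): grab(n,n+'0')
show(); print(robot.tcp_to_grasp)
for n in('scene','top'):
    m=viewer.camera_model(n); print({k:np.round(v,3).tolist() for k,v in m.items()})
E
```

```text
pics
time 0.1
q [-1.4366, 0.4351, 0.025, 1.574, -0.0116, 1.134, -0.0751]
tool_pos [0.1466, 0.6071, 0.2261]
ee_rot [[-0.9721, 0.2347, -0.0002], [0.2347, 0.9721, -0.0013], [-0.0001, -0.0013, -1.0]]
wrist_force [-0.5461, -0.1195, 0.4988]
width 0.092
grip_force 0.0
0.0188
{'vertical_fov': 48.469, 'cx': 315.144, 'cy': 233.392, 'k1': -0.16, 'R': [[-0.124, 0.992, 0.002], [0.715, 0.091, -0.693], [-0.688, -0.085, -0.721]], 't': [0.143, -0.297, 1.652]}
{'vertical_fov': 48.072, 'cx': 323.009, 'cy': 242.658, 'k1': 0.041, 'R': [[0.003, -1.0, 0.02], [-0.992, -0.006, -0.123], [0.123, -0.02, -0.992]], 't': [-0.074, 0.525, 1.463]}
```

View pics/scene0.png

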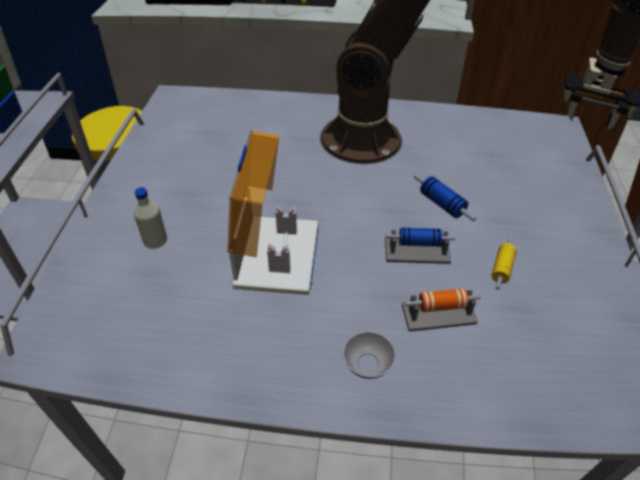

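View pics/top0.png

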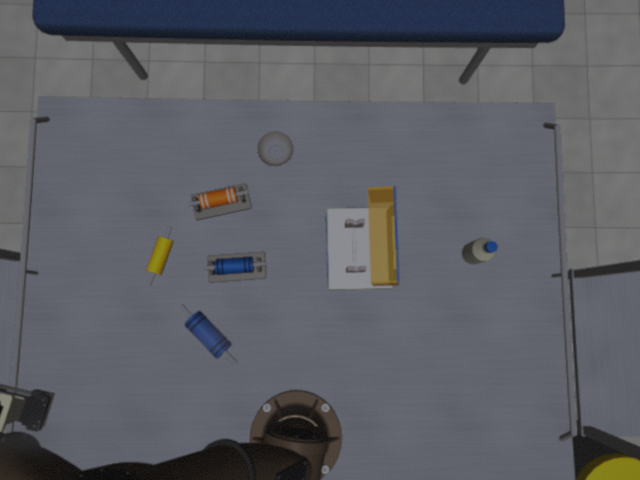

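Blue candidates: the one in the grey rest, top (235,266), and the bigger one lying on the table, top (207,334). Yellow (160,256) is excluded. The one in the rest looks smaller, so I'll confirm with sizes and a crop.

```bash
python3 - <<'E'
from h import *
d=np.load('pics/top0.npz'); T=pts('top',d['d']); im=d['im']
s=np.load('pics/scene0.npz'); S=pts('scene',s['d']); ims=s['im']
c=cv2.resize(im[170:370,140:420],None,fx=2.8,fy=2.8,interpolation=cv2.INTER_CUBIC); cv2.imwrite('pics/crop0.png',c[:,:,::-1])
def blob(P,im,box,f,name):
    u0,u1,v0,v1=box; p=P[v0:v1,u0:u1].reshape(-1,3); q=im[v0:v1,u0:u1].reshape(-1,3).astype(int)
    p=p[f(q,p)]; c=p.mean(0); w,V=np.linalg.eigh(np.cov((p-c)[:,:2].T)); r=(p-c)[:,:2]@V
    print(name,len(p),'mean',c.round(4),'zmax',np.percentile(p[:,2],[5,50,98]).round(4),'axis',V[:,1].round(4),'ext',np.ptp(r,axis=0).round(4),'mid',(c[:2]+V@((r.max(0)+r.min(0))/2)).round(4)); return p
blue=lambda q,p:(q[:,2]>q[:,0]+40)&(p[:,2]>0.02)&(p[:,2]<.3)
blob(T,im,(200,270,245,285),blue,'rest-blue T'); blob(T,im,(180,240,300,365),blue,'big T')
blob(S,ims,(380,460,220,260),blue,'rest-blue S'); 
hi=lambda a,b:(lambda q,p:(p[:,2]>a)&(p[:,2]<b))
blob(T,im,(200,275,240,290),hi(.045,.1),'roller+axle T')
blob(T,im,(200,275,240,290),hi(.006,.02),'restbase T')
white=lambda q,p:(p[:,2]>.01)&(p[:,2]<.03)
blob(T,im,(320,400,195,300),white,'platform T')
blob(S,ims,(225,325,200,300),white,'platform S')
ck=lambda q,p:(p[:,2]>.075)&(p[:,2]<.125)&(q.max(1)<130)
for b,n in(((340,368,215,230),'cheekF'),((340,368,262,276),'cheekN')): blob(T,im,b,hi(.06,.125),n+' T')
for b,n in(((262,295,240,275),'cheekF'),((272,300,203,235),'cheekN')): blob(S,ims,b,hi(.06,.125),n+' S')
amb=lambda q,p:(q[:,0]>q[:,2]+60)&(p[:,2]>.1)
blob(T,im,(360,405,180,295),amb,'hood T');p=blob(S,ims,(225,285,125,260),amb,'hood S')
print(T[266,200:275:5].round(3).tolist())
E
```

```text
rest-blue T 504 mean [0.4573 0.1691 0.0739] zmax [0.0651 0.0742 0.0817] axis [-0.075   0.9972] ext [0.0385 0.0988] mid [0.4584 0.1704]
big T 659 mean [0.276  0.2414 0.0543] zmax [0.0464 0.0547 0.0634] axis [-0.7361 -0.6769] ext [0.0491 0.1283] mid [0.2736 0.2413]
rest-blue S 603 mean [0.4675 0.1685 0.0702] zmax [0.0572 0.0719 0.0788] axis [-0.0848  0.9964] ext [0.0444 0.1088] mid [0.4618 0.1721]
roller+axle T 786 mean [0.4588 0.1694 0.0695] zmax [0.0549 0.0717 0.0815] axis [-0.0857  0.9963] ext [0.0447 0.1679] mid [0.4598 0.1702]
restbase T 818 mean [0.4576 0.1658 0.012 ] zmax [0.0066 0.0119 0.019 ] axis [-0.0147  0.9999] ext [0.1393 0.207 ] mid [0.4662 0.1693]
platform T 3191 mean [ 0.509  -0.1419  0.0204] zmax [0.0149 0.0205 0.0277] axis [-0.9957 -0.0922] ext [0.1896 0.2383] mid [ 0.5133 -0.1593]
platform S 3950 mean [ 0.5363 -0.1594  0.0191] zmax [0.0148 0.0191 0.026 ] axis [-0.9733  0.2297] ext [0.2007 0.2654] mid [ 0.5198 -0.1588]
cheekF T 127 mean [ 0.5756 -0.1566  0.0895] zmax [0.0655 0.0917 0.1096] axis [-0.0207  0.9998] ext [0.0134 0.0501] mid [ 0.5771 -0.1577]
cheekN T 105 
[... 310 characters left out ...]
.0625 0.0807 0.1058] axis [-0.044  0.999] ext [0.0195 0.0496] mid [ 0.4515 -0.1598]
hood T 2264 mean [ 0.5133 -0.2017  0.29  ] zmax [0.2807 0.2864 0.2932] axis [-1.     -0.0043] ext [0.1899 0.2849] mid [ 0.4842 -0.1361]
hood S 2142 mean [ 0.5301 -0.2023  0.2872] zmax [0.2801 0.2854 0.2911] axis [-0.9922 -0.1244] ext [0.1649 0.989 ] mid [ 0.8864 -0.1186]
[[0.462, 0.273, 0.001], [0.457, 0.247, 0.062], [0.457, 0.234, 0.058], [0.455, 0.217, 0.081], [0.456, 0.204, 0.079], [0.456, 0.191, 0.08], [0.456, 0.177, 0.08], [0.456, 0.165, 0.074], [0.456, 0.151, 0.076], [0.456, 0.139, 0.073], [0.456, 0.124, 0.082], [0.461, 0.118, 0.013], [0.46, 0.102, 0.034], [0.463, 0.092, -0.002], [0.463, 0.078, -0.005]]
```

View pics/crop0.png

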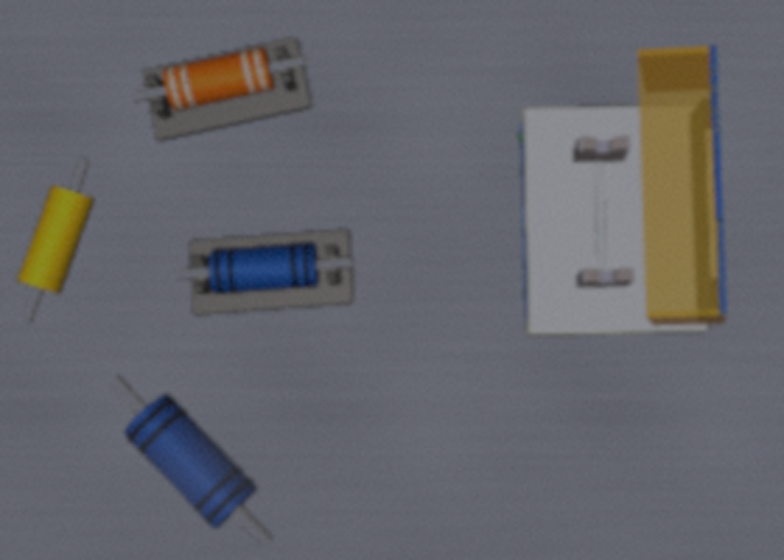

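The crop confirms it. The blue roller in the rest measures 44 x 100 mm, and the loose blue one is over 125 mm long, so the one in the rest is the target. Its origin is about (0.459, 0.170). The cradle is about (0.514, -0.159), with unit y ≈ (1, 0.022). The cheeks measure 125.5 mm apart against the expected 126. First I'll move above the roller.

```bash
cat >> h.py <<'E'
from scipy.spatial.transform import Rotation as Ro
def delta(R,g):
    "rotvec and mm shift so that the grasp point sits at g with rotation R"
    o=readout.get_obs(); p=np.array(g)+robot.tcp_to_grasp*R[:,2]
    print('turn',(Ro.from_matrix(R)*Ro.from_matrix(o['ee_rot']).inv()).as_rotvec().round(4).tolist(),'shift',((p-o['tool_pos'])*1e3).round(1).tolist())
def Rpick(a=0.077): return np.array([[np.sin(a),np.cos(a),0],[-np.cos(a),np.sin(a),0],[0,0,-1.]])
E
python3 -c "
from h import *
R=Rpick(); print(R,np.linalg.det(R)); delta(R,[.459,.170,.055])"
python3 -m crank '[[0,0,-0.6,150,-210,0,91],[0,0,-1.257,312,-437,-40,91],[0,0,-1.257,312,-437,-40,91],[0,0,-1.257,312,-437,-40,91],[0,0,-1.257,312,-437,-40,91],[0,0,-1.257,312,-437,-40,91],[0,0,-1.257,312,-437,-40,91],[0,0,-1.257,312,-437,-40,91],[0,0,-1.257,312,-437,-40,91],[0,0,-1.257,312,-437,-40,91]]' 20
python3 - <<'E'
from h import *
show(); delta(Rpick(),[.459,.170,.055])
E
```

```text
[[ 0.07692393  0.99703696  0.        ]
 [-0.99703696  0.07692393  0.        ]
 [ 0.          0.         -1.        ]] -0.9999999999999999
time: 1.35
tool_pos: [0.4599, 0.1673, 0.1865]
ee_rot: [[-0.071, 0.997, 0.0], [0.997, 0.071, -0.001], [-0.001, 0.0, -1.0]]
wrist_force: [-1.2, 0.3, -0.7]
width: 0.0911
grip_force: 0.0
time 1.35
q [-0.8429, 0.2662, 0.4768, 1.9779, -0.1493, 0.9317, -0.22]
tool_pos [0.4599, 0.1673, 0.1865]
ee_rot [[-0.071, 0.9975, 0.0002], [0.9975, 0.071, -0.0014], [-0.0014, 0.0001, -1.0]]
wrist_force [-1.18, 0.307, -0.7166]
width 0.0911
grip_force 0.0Traceback (most recent call last):
  File "<string>", line 3, in <module>
    R=Rpick(); print(R,np.linalg.det(R)); delta(R,[.459,.170,.055])
                                          ~~~~~^^^^^^^^^^^^^^^^^^^^
  File "h.py", line 19, in delta
    print('turn',(Ro.from_matrix(R)*Ro.from_matrix(o['ee_rot']).inv()).as_rotvec().round(4).tolist(),'shift',((p-o['tool_pos'])*1e3).round(1).tolist())
                  ~~~~~~~~~~~~~~^^^
  File "scipy/spatial/transform/_rotation.pyx", line 1143, in scipy.spatial.transform._rotation.Rotation.from_matrix
ValueError: Non-positive determinant (left-handed or null coordinate frame) in rotation matrix 0: [[ 0.07692393  0.99703696  0.        ]
 [-0.99703696  0.07692393  0.        ]
 [ 0.          0.         -1.        ]].
Traceback (most recent call last):
  File "h.py", line 19, in delta
    print('turn',(Ro.from_matrix(R)*Ro.from_matrix(o['ee_rot']).inv()).as_rotvec().round(4).tolist(),'shift',((p-o['tool_pos'])*1e3).round(1).tolist())
                  ~~~~~~~~~~~~~~^^^
  File "scipy/spatial/transform/_rotation.pyx", line 1143, in scipy.spatial.transform._rotation.Rotation.from_matrix
ValueError: Non-positive determinant (left-handed or null coordinate frame) in rotation matrix 0: [[ 0.07692393  0.99703696  0.        ]
 [-0.99703696  0.07692393  0.        ]
 [ 0.          0.         -1.        ]].
```

```bash
python3 -m crank '[[0,0,0,-1,3,-40,91],[0,0,0,-1,3,-80,91],[0,0,0,-1,3,-115,91],[0,0,0,-1,3,-140,91],[0,0,0,-1,3,-150,91],[0,0,0,-1,3,-150,91],[0,0,0,-1,3,-150,30],[0,0,0,-1,3,-150,30],[0,0,0,-1,3,-150,30],[0,0,0,-1,3,-150,30]]' 25
python3 -m crank '[[0,0,0,0,0,0,30],[0,0,0,0,0,0,30],[0,0,0,0,0,0,30],[0,0,0,0,0,0,30]]' 25
```

```text
time: 2.6
tool_pos: [0.4578, 0.1737, 0.037]
ee_rot: [[-0.077, 0.997, 0.0], [0.997, 0.077, 0.0], [0.0, 0.0, -1.0]]
wrist_force: [-0.1, -0.5, 0.4]
width: 0.0557
grip_force: 0.0
time: 3.1
tool_pos: [0.4577, 0.1736, 0.0368]
ee_rot: [[-0.077, 0.997, 0.0], [0.997, 0.077, 0.0], [0.0, 0.0, -1.0]]
wrist_force: [0.3, 0.7, 1.9]
width: 0.0432
grip_force: 25.0
```

```bash
python3 -m crank '[[0,0,0,0,0,10,30],[0,0,0,0,0,30,30],[0,0,0,0,0,60,30],[0,0,0,0,0,100,30],[0,0,0,0,0,150,30],[0,0,0,0,0,200,30],[0,0,0,0,0,230,30],[0,0,0,0,0,230,30]]' 30
cat >> h.py <<'E'
def Rplace(tilt=40,s=1,yaw=0.022):
    t=np.radians(tilt); c,n=np.cos(t),np.sin(t)
    U=np.array([[np.sin(yaw),np.cos(yaw),0],[-np.cos(yaw),np.sin(yaw),0],[0,0,1.]]) # columns: unit x,y,z
    z=np.array([n,0,-c]); y=np.array([c,0,n])*s; L=np.stack([np.cross(y,z),y,z],1)
    return U@L
E
python3 - <<'E'
from h import *
show()
for s in(1,-1): delta(Rplace(40,s),[.514,-.07,.20])
E
```

```text
time: 4.1
tool_pos: [0.4584, 0.1737, 0.2687]
ee_rot: [[-0.077, 0.997, 0.003], [0.997, 0.077, 0.002], [0.002, 0.003, -1.0]]
wrist_force: [-0.1, 0.8, -4.8]
width: 0.0432
grip_force: 30.0
time 4.1
q [-0.9022, 0.175, 0.5114, 1.8631, -0.0956, 1.1235, -0.2793]
tool_pos [0.4584, 0.1737, 0.2687]
ee_rot [[-0.0769, 0.997, 0.0031], [0.997, 0.0768, 0.0023], [0.002, 0.0033, -1.0]]
wrist_force [-0.1431, 0.7623, -4.8272]
width 0.0432
grip_force 29.9959
turn [-0.5216, -0.5727, -1.5543] shift [55.9, -255.8, -83.1]
turn [-0.5727, 0.5158, 1.4489] shift [55.9, -255.8, -83.1]
```

```bash
python3 -m crank '[[-0.06,-0.06,-0.17,6,-25,0,30],[-0.12,-0.13,-0.35,12,-50,0,30],[-0.17,-0.19,-0.52,18,-75,0,30],[-0.23,-0.25,-0.69,24,-100,0,30],[-0.29,-0.32,-0.86,32,-125,0,30],[-0.35,-0.38,-1.04,38,-150,0,30],[-0.41,-0.44,-1.21,44,-170,0,30],[-0.47,-0.51,-1.38,50,-190,0,30],[-0.522,-0.573,-1.554,56,-216,0,30],[-0.522,-0.573,-1.554,56,-216,0,30]]'
python3 - <<'E'
from h import *
show()
delta(Rplace(40,1),[.514,-.03,.22])
E
```

```text
time: 5.35
tool_pos: [0.5126, -0.0438, 0.2652]
ee_rot: [[1.0, 0.015, 0.008], [0.016, -0.766, -0.643], [-0.004, 0.643, -0.766]]
wrist_force: [-0.0, 0.6, -4.3]
width: 0.0434
grip_force: 30.0
time 5.35
q [-1.0771, 0.4468, 0.8615, 1.8791, 0.3762, 1.1602, -1.9773]
tool_pos [0.5126, -0.0438, 0.2652]
ee_rot [[0.9999, 0.0149, 0.0078], [0.0164, -0.7656, -0.6431], [-0.0036, 0.6431, -0.7658]]
wrist_force [-0.0, 0.6034, -4.3193]
width 0.0434
grip_force 29.9956
turn [0.0005, -0.0036, 0.0056] shift [1.7, 1.7, -59.6]
```

```bash
cat >> h.py <<'E'
def roller(n,tag,g,zlo=.0):
    im,d=grab(n,tag); P=pts(n,d); p=P.reshape(-1,3); q=im.reshape(-1,3).astype(int)
    g=np.array(g); m=(np.linalg.norm(p-g,axis=1)<.075)&(q[:,2]>q[:,0]+35)&(p[:,2]>zlo)
    b=p[m]; print(n,'blue',len(b),'mean',b.mean(0).round(4),'lo',np.percentile(b,1,axis=0).round(4),'hi',np.percentile(b,99,axis=0).round(4))
    # line fit of full length incl. axle ends: thin points away from the centre
    a=p[(abs(p[:,0]-g[0])>.056)&(abs(p[:,0]-g[0])<.095)&(np.linalg.norm(p[:,1:]-g[1:],axis=1)<.02)]
    for s in(-1,1):
        e=a[(a[:,0]-g[0])*s>0]
        if len(e): print('  axle end',s,len(e),np.median(e,axis=0).round(4),'x range',e[:,0].min().round(4),e[:,0].max().round(4))
E
python3 - <<'E'
from h import *
o=readout.get_obs(); R=np.array(o['ee_rot']); g=np.array(o['tool_pos'])-robot.tcp_to_grasp*R[:,2]; print('grasp',g.round(4))
for n in('scene','top'): roller(n,n+'1',g)
a=cv2.imread('pics/scene1.png')[60:310,200:470]; b=cv2.imread('pics/top1.png')[150:330,250:450]
f=lambda x:cv2.resize(x,(400,int(400*x.shape[0]/x.shape[1])),interpolation=cv2.INTER_CUBIC)
a,b=f(a),f(b); h=max(len(a),len(b)); pad=lambda x:np.vstack([x,np.zeros((h-len(x),400,3),np.uint8)])
cv2.imwrite('pics/both1.png',np.hstack([pad(a),pad(b)]))
E
```

```text
grasp [ 0.5124 -0.0317  0.2796]
scene blue 505 mean [ 0.5392 -0.0306  0.2937] lo [ 0.4945 -0.0517  0.2679] hi [ 0.5607 -0.0128  0.3363]
  axle end 1 58 [ 0.5843 -0.0314  0.2811] x range 0.5685 0.5961
top blue 164 mean [ 0.4707 -0.0328  0.2969] lo [ 0.4604 -0.0502  0.2842] hi [ 0.4866 -0.0134  0.3054]
  axle end -1 54 [ 0.4403 -0.0331  0.2842] x range 0.4263 0.4564
  axle end 1 40 [ 0.5843 -0.0298  0.2823] x range 0.5729 0.5956
```

View pics/both1.png

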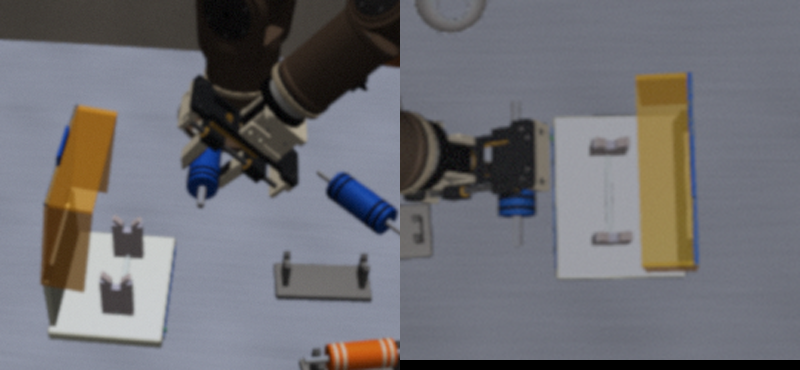

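The roller is held level, seen in the scene crop at (203,175) and the top crop at (517,205), with axle slope 0.023, which matches the unit. The hood is up and the cheeks are clear. Next I'll lower in front of the unit, then slide in above the slots.

```bash
python3 -m crank '[[0,0,0.002,1,0,-40,30],[0,0,0.002,3,0,-85,30],[0,0,0.002,3,0,-125,30],[0,0,0.002,3,-15,-140,30],[0,0,0.002,3,-45,-140,30],[0,0,0.002,3,-80,-140,30],[0,0,0.002,3,-110,-140,30],[0,0,0.002,3,-127,-140,30],[0,0,0.002,3,-127,-140,30]]'
python3 - <<'E'
from h import *
o=readout.get_obs(); R=np.array(o['ee_rot']); g=np.array(o['tool_pos'])-robot.tcp_to_grasp*R[:,2]; print('grasp',g.round(4))
for n in('scene','top'): roller(n,n+'2',g,.1)
delta(Rplace(40,1),[.5155,-.1588,.085])
E
```

```text
time: 6.58
tool_pos: [0.5162, -0.1698, 0.1267]
ee_rot: [[1.0, 0.018, 0.013], [0.022, -0.768, -0.64], [-0.002, 0.64, -0.768]]
wrist_force: [0.3, 1.4, -4.1]
width: 0.0434
grip_force: 30.0
grasp [ 0.5159 -0.1578  0.1412]
scene blue 404 mean [ 0.5425 -0.1551  0.1562] lo [ 0.5052 -0.1769  0.1322] hi [ 0.5639 -0.1383  0.2   ]
  axle end 1 49 [ 0.5888 -0.1558  0.1422] x range 0.5723 0.5985
top blue 118 mean [ 0.4733 -0.1577  0.1589] lo [ 0.4637 -0.1757  0.1485] hi [ 0.4889 -0.1403  0.1671]
  axle end -1 50 [ 0.4445 -0.1592  0.1446] x range 0.429 0.4599
  axle end 1 41 [ 0.5854 -0.1548  0.1437] x range 0.5725 0.5982
turn [-0.004, -0.0019, -0.0027] shift [-1.3, -2.8, -55.8]
```

```bash
python3 -m crank '[[0,0,-0.002,0,-2,-8,30],[0,0,-0.002,0,-2,-16,30],[0,0,-0.002,0,-2,-24,30],[0,0,-0.002,0,-2,-32,30],[0,0,-0.002,0,-2,-38,30],[0,0,-0.002,0,-2,-43,30],[0,0,-0.002,0,-2,-47,30],[0,0,-0.002,0,-2,-50,30],[0,0,-0.002,0,-2,-50,30]]'
python3 - <<'E'
from h import *
o=readout.get_obs(); R=np.array(o['ee_rot']); g=np.array(o['tool_pos'])-robot.tcp_to_grasp*R[:,2]; print('grasp',g.round(4))
for n in('scene','top'): roller(n,n+'3',g,.06)
E
```

```text
time: 7.8
tool_pos: [0.5166, -0.1714, 0.0766]
ee_rot: [[1.0, 0.017, 0.012], [0.021, -0.768, -0.641], [-0.002, 0.641, -0.768]]
wrist_force: [0.6, -0.4, -4.0]
width: 0.0437
grip_force: 30.0
grasp [ 0.5164 -0.1594  0.0911]
scene blue 332 mean [ 0.5411 -0.1563  0.1081] lo [ 0.5069 -0.178   0.0951] hi [ 0.5645 -0.1393  0.1504]
  axle end -1 1 [ 0.4501 -0.1444  0.1018] x range 0.4501 0.4501
  axle end 1 146 [ 0.5816 -0.1603  0.0918] x range 0.5725 0.5987
top blue 115 mean [ 0.4736 -0.1598  0.1091] lo [ 0.4637 -0.1777  0.0927] hi [ 0.4868 -0.1418  0.1201]
  axle end -1 88 [ 0.4481 -0.1605  0.0966] x range 0.4294 0.4595
  axle end 1 71 [ 0.5806 -0.1607  0.0963] x range 0.5725 0.5996
```

```bash
python3 -m crank '[[0,0,0,0,0,-1,30],[0,0,0,0,0,-2,30],[0,0,0,0,0,-3,30],[0,0,0,0,0,-4,30],[0,0,0,0,0,-4,30]]'; python3 -m crank '[[0,0,0,0,0,-1,30],[0,0,0,0,0,-1,30]]'; python3 -m crank '[[0,0,0,0,0,-1,30],[0,0,0,0,0,-1,30]]'
```

```text
time: 8.52
tool_pos: [0.5166, -0.1714, 0.0726]
ee_rot: [[1.0, 0.017, 0.012], [0.021, -0.768, -0.641], [-0.002, 0.641, -0.768]]
wrist_force: [0.6, -0.6, -4.2]
width: 0.0433
grip_force: 30.0
time: 8.78
tool_pos: [0.5166, -0.1714, 0.0717]
ee_rot: [[1.0, 0.017, 0.012], [0.021, -0.768, -0.64], [-0.002, 0.641, -0.768]]
wrist_force: [-0.5, 0.4, -3.5]
width: 0.0435
grip_force: 30.0
time: 9.02
tool_pos: [0.5167, -0.1715, 0.0711]
ee_rot: [[1.0, 0.017, 0.012], [0.021, -0.767, -0.641], [-0.002, 0.641, -0.768]]
wrist_force: [-1.9, 2.3, 3.3]
width: 0.0429
grip_force: 30.0
```

```bash
python3 -m crank '[[0,0,0,0,0,-1,30],[0,0,0,0,0,-1,30]]'
python3 - <<'E'
from h import *
o=readout.get_obs(); print(np.round(o['ft_torque'],2)); R=np.array(o['ee_rot']); g=np.array(o['tool_pos'])-robot.tcp_to_grasp*R[:,2]; print('grasp',g.round(4))
E
```

```text
time: 9.28
tool_pos: [0.5168, -0.1716, 0.0708]
ee_rot: [[1.0, 0.017, 0.012], [0.02, -0.767, -0.641], [-0.001, 0.641, -0.767]]
wrist_force: [-4.0, 9.5, 17.1]
width: 0.0431
grip_force: 30.0
[-0.21  1.01 -0.64]
grasp [ 0.5165 -0.1596  0.0853]
```

```bash
python3 -m crank '[[0,0,0,0,0,1.3,30],[0,0,0,0,0,1.3,30]]' 5
python3 -m crank '[[0,0,0,0,0,0,48],[0,0,0,0,0,0,52],[0,0,0,0,0,0,60],[0,0,0,0,0,0,64],[0,0,0,0,0,0,64],[0,0,0,0,0,0,64]]' 5
python3 - <<'E'
from h import *
o=readout.get_obs(); R=np.array(o['ee_rot']); g=np.array(o['tool_pos'])-robot.tcp_to_grasp*R[:,2]; print('grasp',g.round(4))
for n in('scene','top'): roller(n,n+'4',g,.06)
print('retreat 100mm', (-100*R[:,2]).round(1))
E
```

```text
time: 9.52
tool_pos: [0.5168, -0.1714, 0.071]
ee_rot: [[1.0, 0.017, 0.012], [0.021, -0.768, -0.64], [-0.001, 0.641, -0.768]]
wrist_force: [-0.1, 2.1, -0.8]
width: 0.0438
grip_force: 5.0
time: 10.28
tool_pos: [0.5167, -0.1714, 0.071]
ee_rot: [[1.0, 0.017, 0.012], [0.021, -0.768, -0.641], [-0.002, 0.641, -0.768]]
wrist_force: [0.5, 0.8, -0.6]
width: 0.0641
grip_force: 0.0
grasp [ 0.5164 -0.1594  0.0855]
scene blue 369 mean [ 0.5347 -0.1574  0.1029] lo [ 0.485  -0.1794  0.0914] hi [ 0.5635 -0.1395  0.1485]
  axle end -1 3 [ 0.4485 -0.1472  0.0988] x range 0.4433 0.4507
  axle end 1 161 [ 0.5816 -0.1591  0.0865] x range 0.5724 0.6
top blue 147 mean [ 0.4852 -0.1547  0.1016] lo [ 0.4634 -0.1761  0.0863] hi [ 0.5589 -0.1397  0.1126]
  axle end -1 78 [ 0.4477 -0.161   0.0908] x range 0.4295 0.4599
  axle end 1 55 [ 0.5803 -0.1589  0.0908] x range 0.5726 0.5967
retreat 100mm [-1.2 64.1 76.8]
```

The roller is down: the axle tops read about 0.0905 at both ends, so the centres are at about 0.0855. I'll back out along the tool axis.

```bash
python3 -m crank '[[0,0,0,0,6,8,64],[0,0,0,0,19,23,64],[0,0,0,-1,38,46,64],[0,0,0,-1,64,77,64],[0,0,0,-2,96,115,64],[0,0,0,-2,128,154,64],[0,0,0,-2,140,200,30],[0,0,0,-2,140,260,0],[0,0,0,-2,140,320,0],[0,0,0,-2,140,340,0]]' 20
python3 - <<'E'
from h import *
show()
R=np.array([[-.022,1,0],[1,.022,0],[0,0,-1.]]); R/=np.linalg.norm(R,axis=0)
delta(R,[.514,-.36,.43+.019])
im,d=grab('scene','scene5'); P=pts('scene',d)
im2,d2=grab('top','top5'); T=pts('top',d2)
for n,Q,I in(('S',P,im),('T',T,im2)):
    p=Q.reshape(-1,3);q=I.reshape(-1,3).astype(int)
    m=(q[:,0]>q[:,2]+40)&(p[:,2]>.14)&(p[:,2]<.34)&(abs(p[:,0]-.515)<.13)&(p[:,1]<-.1)&(p[:,1]>-.35); h=p[m]
    t=h[h[:,2]>np.percentile(h[:,2],60)]
    print(n,len(h),np.percentile(h,[2,50,98],axis=0).round(4).tolist())
    m=(q[:,2]>q[:,0]+30)&(p[:,2]>.2)&(abs(p[:,0]-.515)<.1)&(p[:,1]<-.15)&(p[:,1]>-.35)
    if m.any(): print(' tab',m.sum(),np.median(p[m],axis=0).round(4))
m=(abs(T[...,0]-.515)<.04)&(T[...,1]<-.15)&(T[...,1]>-.28)
for z in np.arange(.2,.33,.01):
    s=m&(abs(T[...,2]-z)<.005)
    if s.sum()>5: print(round(z,2),s.sum(),T[s][:,1].min().round(4),np.median(T[s][:,1]).round(4),T[s][:,1].max().round(4))
cv2.imwrite('pics/c5.png',cv2.resize(im[100:320,190:410],None,fx=2.5,fy=2.5,interpolation=cv2.INTER_CUBIC)[:,:,::-1])
E
```

```text
time: 11.62
tool_pos: [0.5151, -0.0317, 0.4145]
ee_rot: [[1.0, 0.014, 0.015], [0.021, -0.77, -0.638], [0.002, 0.638, -0.77]]
wrist_force: [0.1, -0.1, -1.1]
width: 0.0286
grip_force: 0.0
time 11.625
q [-1.1618, 0.3042, 0.9212, 1.6478, 0.4335, 1.4829, -1.872]
tool_pos [0.5151, -0.0317, 0.4145]
ee_rot [[0.9998, 0.0143, 0.0148], [0.0205, -0.7697, -0.6381], [0.0023, 0.6383, -0.7698]]
wrist_force [0.1338, -0.1423, -1.1222]
width 0.0286
grip_force 0.0
turn [0.5285, 0.555, 1.5043] shift [-1.1, -328.3, 15.7]
S 3591 [[0.4066, -0.2422, 0.1472], [0.596, -0.207, 0.2821], [0.6292, -0.1748, 0.2906]]
 tab 72 [ 0.5198 -0.2324  0.3078]
T 2449 [[0.4041, -0.2305, 0.2766], [0.5104, -0.2024, 0.2862], [0.6229, -0.1739, 0.2932]]
 tab 208 [ 0.5168 -0.234   0.2929]
0.28 305 -0.2309 -0.1868 -0.173
0.29 600 -0.2388 -0.2126 -0.173
0.3 8 -0.2354 -0.232 -0.2246
0.31 63 -0.2365 -0.2322 -0.2295
```

View pics/c5.png

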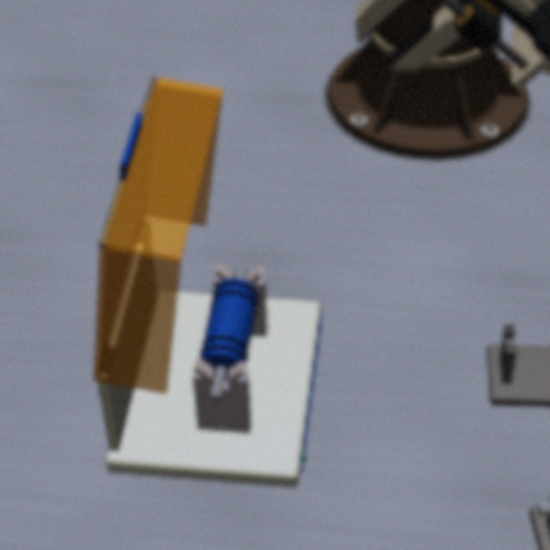

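The roller sits in both slots (crop (230,320)) and the hood is still up, with its tab at y ≈ -0.233 and z ≈ 0.308, so about 1.41 rad. Now I'll go over the hood and behind it with the fingers closed and pointing down.

```bash
python3 -m crank '[[0.05,0.06,0.15,0,0,15,0],[0.11,0.11,0.30,0,-20,25,0],[0.16,0.17,0.45,0,-50,25,0],[0.21,0.22,0.60,0,-90,25,0],[0.26,0.28,0.75,0,-130,25,0],[0.32,0.33,0.90,0,-170,25,0],[0.37,0.39,1.05,0,-210,25,0],[0.42,0.44,1.20,0,-250,25,0],[0.48,0.50,1.35,0,-290,25,0],[0.528,0.555,1.504,0,-315,25,0]]' 20
python3 -m crank '[[0,0,0,0,0,0,0],[0,0,0,0,0,0,0],[0,0,0,0,0,0,0]]'
python3 - <<'E'
from h import *
show()
R=np.array([[-.022,1,0],[1,.022,0],[0,0,-1.]]); R/=np.linalg.norm(R,axis=0)
delta(R,[.513,-.33,.27+.0188])
E
```

```text
time: 12.98
tool_pos: [0.5151, -0.3287, 0.4364]
ee_rot: [[0.22, 0.974, 0.062], [0.972, -0.213, -0.099], [-0.084, 0.082, -0.993]]
wrist_force: [0.7, 1.3, 1.6]
width: 0.0008
grip_force: 0.0
time: 13.35
tool_pos: [0.5156, -0.3264, 0.4373]
ee_rot: [[0.222, 0.973, 0.063], [0.971, -0.215, -0.101], [-0.085, 0.084, -0.993]]
wrist_force: [0.3, 0.0, 0.1]
width: 0.0006
grip_force: 0.0
time 13.35
q [-0.2501, 0.3332, 1.0112, 1.3856, -0.2477, 1.4591, 0.511]
tool_pos [0.5156, -0.3264, 0.4373]
ee_rot [[0.2224, 0.9729, 0.0632], [0.9712, -0.2155, -0.1015], [-0.0851, 0.0839, -0.9928]]
wrist_force [0.3404, 0.011, 0.1419]
width 0.0006
grip_force 0.0
turn [0.0935, 0.0754, 0.2433] shift [-2.6, -3.6, -167.3]
```

```bash
python3 -m crank '[[0.04,0.04,0.12,-2,-4,-20,0],[0.093,0.075,0.243,-2,-4,-50,0],[0.093,0.075,0.243,-2,-4,-90,0],[0.093,0.075,0.243,-2,-4,-130,0],[0.093,0.075,0.243,-2,-4,-160,0],[0.093,0.075,0.243,-2,-4,-167,0],[0.093,0.075,0.243,-2,-4,-167,0]]' 20
python3 - <<'E'
from h import *
show(); o=readout.get_obs(); p=np.array(o['tool_pos'])*1e3
for th in np.r_[1.41:0:-.1,0]:
    r=140; y=-256.8+r*np.cos(th)-5*np.sin(th)-9.5; z=127+r*np.sin(th)+5*np.cos(th)
    print(round(th,2),'dy',round(y-p[1]),'dz',round(z-p[2]))
E
```

```text
time: 14.22
tool_pos: [0.5135, -0.3315, 0.2715]
ee_rot: [[-0.021, 1.0, 0.001], [1.0, 0.021, -0.002], [-0.002, 0.001, -1.0]]
wrist_force: [-0.5, 0.5, 0.1]
width: 0.0006
grip_force: 0.0
time 14.225
q [-0.0852, 0.469, 0.8668, 1.5924, -0.3706, 1.2517, 0.8667]
tool_pos [0.5135, -0.3315, 0.2715]
ee_rot [[-0.0212, 0.9998, 0.0011], [0.9998, 0.0212, -0.0018], [-0.0019, 0.001, -1.0]]
wrist_force [-0.4645, 0.4587, 0.0852]
width 0.0006
grip_force 0.0
1.41 dy 83 dz -5
1.31 dy 97 dz -8
1.21 dy 110 dz -12
1.11 dy 123 dz -17
1.01 dy 135 dz -23
0.91 dy 147 dz -31
0.81 dy 158 dz -40
0.71 dy 168 dz -49
0.61 dy 177 dz -60
0.51 dy 185 dz -72
0.41 dy 192 dz -84
0.31 dy 197 dz -97
0.21 dy 201 dz -110
0.11 dy 204 dz -124
0.01 dy 205 dz -138
0.0 dy 205 dz -139
```

```bash
python3 -m crank '[[0,0,0,0,25,-2,0],[0,0,0,0,50,-4,0],[0,0,0,0,70,-5,0],[0,0,0,0,80,-5,0],[0,0,0,0,90,-6,0],[0,0,0,0,97,-8,0],[0,0,0,0,104,-10,0],[0,0,0,0,110,-12,0]]' 20
python3 -m crank '[[0,0,0,0,6,-2,0],[0,0,0,0,13,-5,0],[0,0,0,0,19,-8,0],[0,0,0,0,25,-11,0],[0,0,0,0,31,-15,0],[0,0,0,0,37,-19,0],[0,0,0,0,43,-23,0],[0,0,0,0,48,-28,0]]'
```

```text
time: 15.22
tool_pos: [0.5126, -0.2225, 0.2586]
ee_rot: [[-0.019, 1.0, 0.0], [1.0, 0.019, -0.002], [-0.002, 0.0, -1.0]]
wrist_force: [0.2, -1.1, 1.1]
width: 0.0004
grip_force: 0.8
time: 16.23
tool_pos: [0.5128, -0.1741, 0.2305]
ee_rot: [[-0.019, 1.0, 0.001], [1.0, 0.019, -0.002], [-0.002, 0.001, -1.0]]
wrist_force: [-0.4, -1.3, 1.9]
width: 0.0007
grip_force: 0.5
```

```bash
python3 -m crank '[[0,0,0,0,5,-4,0],[0,0,0,0,10,-9,0],[0,0,0,0,15,-14,0],[0,0,0,0,19,-20,0],[0,0,0,0,23,-26,0],[0,0,0,0,27,-32,0],[0,0,0,0,31,-38,0],[0,0,0,0,34,-44,0],[0,0,0,0,37,-50,0],[0,0,0,0,39,-57,0]]'
python3 -m crank '[[0,0,0,0,2,-6,0],[0,0,0,0,4,-12,0],[0,0,0,0,5,-18,0],[0,0,0,0,6,-24,0],[0,0,0,0,7,-29,0],[0,0,0,0,7,-33,0],[0,0,0,0,7,-36,0]]'
```

```text
time: 17.48
tool_pos: [0.5128, -0.1354, 0.1734]
ee_rot: [[-0.019, 1.0, 0.001], [1.0, 0.019, -0.002], [-0.002, 0.001, -1.0]]
wrist_force: [0.0, -0.0, 0.5]
width: 0.0006
grip_force: 0.3
time: 18.35
tool_pos: [0.5127, -0.1286, 0.1376]
ee_rot: [[-0.019, 1.0, 0.0], [1.0, 0.019, -0.002], [-0.002, 0.0, -1.0]]
wrist_force: [-0.2, 0.4, 0.5]
width: 0.0004
grip_force: 0.3
```

```bash
python3 -m crank '[[0,0,0,0,0,-1,0],[0,0,0,0,0,-2,0],[0,0,0,0,0,-3,0],[0,0,0,0,0,-4,0],[0,0,0,0,0,-4,0]]';python3 -m crank '[[0,0,0,0,0,-1,0],[0,0,0,0,0,-2,0],[0,0,0,0,0,-2,0]]'
```

```text
time: 18.98
tool_pos: [0.5128, -0.1287, 0.1338]
ee_rot: [[-0.019, 1.0, 0.001], [1.0, 0.019, -0.002], [-0.002, 0.001, -1.0]]
wrist_force: [-1.1, -0.1, -0.2]
width: 0.0004
grip_force: 0.0
time: 19.35
tool_pos: [0.5128, -0.1287, 0.1323]
ee_rot: [[-0.019, 1.0, 0.001], [1.0, 0.019, -0.001], [-0.001, 0.001, -1.0]]
wrist_force: [-1.8, 1.2, 8.0]
width: 0.0005
grip_force: 4.4
```

```bash
python3 - <<'E'
from h import *
im,d=grab('scene','scene6'); cv2.imwrite('pics/c6.png',cv2.resize(im[80:320,170:410],None,fx=2.3,fy=2.3,interpolation=cv2.INTER_CUBIC)[:,:,::-1])
P=pts('scene',d).reshape(-1,3);q=im.reshape(-1,3).astype(int)
m=(q[:,0]>q[:,2]+40)&(P[:,2]>.05)&(P[:,2]<.3)&(abs(P[:,0]-.515)<.13)&(abs(P[:,1]+.17)<.13)
h=P[m&(P[:,2]>.115)]; A=np.c_[h[:,:2],np.ones(len(h))]; print(len(h),np.linalg.lstsq(A,h[:,2],rcond=None)[0].round(4),h.mean(0).round(4))
E
```

```text
3928 [-0.0224  0.0758  0.1595] [ 0.5504 -0.1858  0.1331]
```

View pics/c6.png

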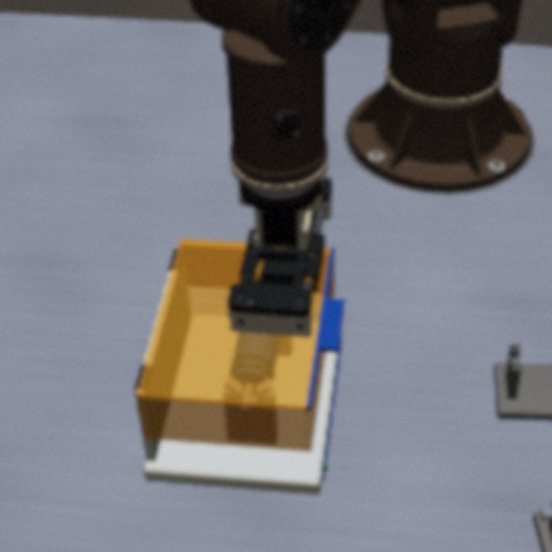

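```bash
python3 -m crank '[[0,0,0,0,0,-1,0],[0,0,0,0,0,-1,0],[0,0,0,0,0,-1,0]]';python3 -m crank '[[0,0,0,0,0,-0.5,0],[0,0,0,0,0,-0.5,0]]'
```

```text
time: 19.77
tool_pos: [0.5128, -0.1287, 0.1321]
ee_rot: [[-0.019, 1.0, 0.001], [1.0, 0.019, -0.0], [-0.001, 0.001, -1.0]]
wrist_force: [-7.0, 2.8, 22.3]
width: 0.0006
grip_force: 10.7
time: 20.02
tool_pos: [0.5128, -0.1287, 0.132]
ee_rot: [[-0.019, 1.0, 0.002], [1.0, 0.019, -0.0], [-0.0, 0.002, -1.0]]
wrist_force: [-8.7, 4.7, 27.8]
width: 0.0003
grip_force: 14.0
```

The hood is hard on its stop: the TCP stays at z = 0.132, as expected for shut, while the force climbs. I'll back straight up and check.

```bash
python3 -m crank '[[0,0,0,0,0,1,0],[0,0,0,0,0,3,0],[0,0,0,0,0,15,0],[0,0,0,0,0,50,0],[0,0,0,0,20,100,0],[0,0,0,0,70,150,0],[0,0,0,0,130,180,0],[0,0,0,0,190,190,0],[0,0,0,0,220,190,0],[0,0,0,0,220,190,0]]'
python3 - <<'E'
from h import *
im,d=grab('scene','scene7'); cv2.imwrite('pics/c7.png',cv2.resize(im[100:400,100:500],None,fx=1.8,fy=1.8,interpolation=cv2.INTER_CUBIC)[:,:,::-1])
for n in('scene','top'):
    if n=='top': im,d=grab('top','top7')
    P=pts(n,d).reshape(-1,3);q=im.reshape(-1,3).astype(int)
    m=(q[:,0]>q[:,2]+40)&(P[:,2]>.12)&(P[:,2]<.2)&(abs(P[:,0]-.515)<.1)&(P[:,1]<-.10)&(P[:,1]>-.24)
    h=P[m]; A=np.c_[h[:,:2],np.ones(len(h))]; print(n,len(h),np.linalg.lstsq(A,h[:,2],rcond=None)[0].round(4),h.mean(0).round(4))
    b=P[(q[:,2]>q[:,0]+40)&(abs(P[:,0]-.515)<.05)&(abs(P[:,1]+.085)<.02)&(P[:,2]>.1)]; print(' tab',np.median(b,axis=0).round(4) if len(b) else None)
E
```

```text
time: 21.28
tool_pos: [0.5125, 0.0953, 0.3206]
ee_rot: [[-0.026, 1.0, 0.001], [1.0, 0.026, -0.001], [-0.001, 0.001, -1.0]]
wrist_force: [-0.0, -0.6, 0.2]
width: 0.0004
grip_force: 0.0
scene 3750 [-0.0008 -0.0003  0.1316] [ 0.5208 -0.1696  0.1313]
 tab [ 0.512  -0.0847  0.1313]
top 4103 [-0.0009  0.0009  0.1332] [ 0.5144 -0.1696  0.1326]
 tab [ 0.5126 -0.0847  0.1328]
```

View pics/c7.png

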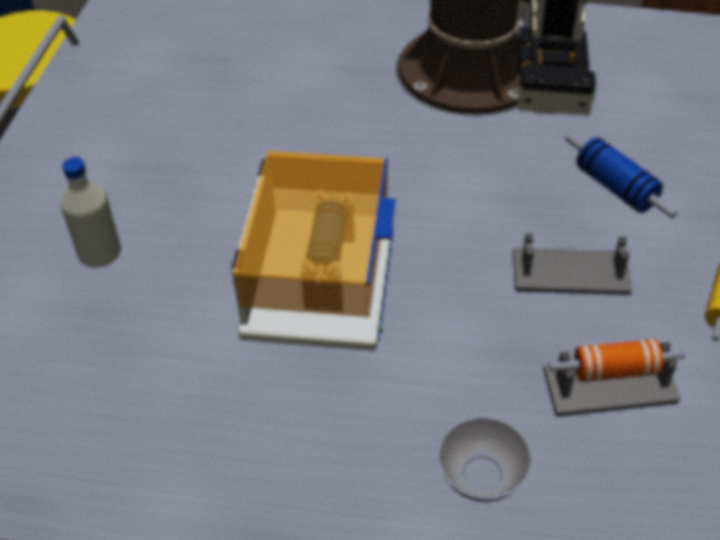

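The hood plate is level (slope below 0.001, z ≈ 0.132) and shut. The roller is visible inside at (327,232), the bystanders haven't moved, and the arm is clear.

```bash
python3 -c "
from plant import job; print(job.sign_off())"
```

```text
the job is handed in; nothing more can be done
None
```

The blue roller sits down in both slots of the disinfecting unit, the hood is fully shut over it, the orange roller, spray bottle and steel bowl were left where they were, and the job was handed in at about 21 s.

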